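Nest the empty parts bins by sliding

TASK

Put the empty open-fronted parts bins away inside one another without picking them up: slide the yellow bin along the bench, back wall first, through the open front of the red bin (which is screwed down), easing it over the edge of the floor, and press it gently fully home against the back. Then slide the green bin fully home into the yellow one in the same way. Do not tip the bins or ram them home, and leave the blue pot, the jar and the plaster cast where they are.

Things in the scene. Friction and masses are not known exactly. Their poses are not given: they have to be found in the camera images.
- red_bin: Large red open-fronted bin, fixed to the bench; place and heading vary. 130 mm deep (x), 126 wide (y), 55 high; walls 4, floor 2 (a square step at the mouth). Origin: centre of underside, z up. +x points to its back wall (inner face x = +61); fully open mouth at x = -65. Room inside 118 wide. A bin pushed in level wedges on the step: ease its back wall up a few mm as it meets it.
- yellow_bin: Middle yellow bin, loose, 0.15-0.35 kg. 125 mm deep (x), 112 wide (y), 50 high; walls 3, floor 2. Origin: centre of underside. +x to its back wall (outer x = +62.5, inner +59.5); open mouth x = -62.5. Inside 106 wide. Back's lower edge bevelled (6 up over 16), back corners chamfered 4, to ride over floor edges. Home: origin at x = -1.5 in the red bin's frame, same heading, 3 mm play each side.
- green_bin: Small green bin, loose, 0.12-0.28 kg. 120 mm deep (x), 100 wide (y), 45 high; walls 3, floor 2. Origin: centre of underside. +x to its back wall (outer x = +60, inner +57); open mouth x = -60. Inside 94 wide. Bevelled and chamfered like the yellow bin. Home: origin at x = -0.5 in the yellow bin's frame, same heading, 3 mm play each side. Fingers let down inside a bin can push its back and sides.
- blue_pot: Bystander: blue ceramic cup, 76 mm across, 85 mm high, beyond the bins. Origin: centre of its underside.
- jar: Bystander: amber jar with a white cap, 60 mm across, 80 mm high, beyond the bins. Origin: centre of its underside.
- cast: Bystander: white plaster dental cast, 68 mm across, 27 mm high, between robot and red bin. Origin: centre of its underside. In all three bins the side walls drop to 55 % of their height in the last 55 mm before the mouth.
Mind the look-alikes: they are no part of the job. Of the things like the green_bin, leave any that is brown; of the rest the smaller one is meant. Of the things that look like the red_bin, the smaller one is meant.

How it is judged:
By the outcome, as a careful person would: the job done as asked, in the order asked, and still so for the second after the job is handed in, with the robot touching nothing.
It also fails if it takes over 72 s, if anything falls off the work surface, if the arm or the gripper's body presses on something with over 40 N, if the wrist force passes 120 N, or if a joint passes its speed limit or range.

ROBOT

A 6-joint arm with a two-finger parallel gripper is mounted at the origin on the work surface. World frame = base frame: x ahead of the robot, y to its left, z up, the work surface at z = 0. Lengths are in m, angles in rad, forces in N, time in s.
With the tool pointing down it reaches from about 0.35 to 0.775 m from the base axis. Payload 5.5 kg.
Tool frame: the origin (TCP) lies on the centre line of the jaws, within the pads' length; the fingertips stand 11 mm ahead of it and the grasp point (between the pads) lies 8 mm behind it; z points along the fingers, y is the line along which they close (so a half turn about z gives the same grasp; the last joint's range is limited). The gripper opens to 85 mm and grips with 20 to 120 N. Pads are 22 mm wide; open, the fingers measure 114 mm over their backs; the gripper's body (76 mm by 85 mm) begins 54 mm behind the grasp point. The pads swing forward as they close: fully open they stand 13 mm farther back than shut.
Start: joints at [-1.456, 0.313, 0.046, 1.304, 0, 1.431], TCP at [0.145, -0.556, 0.242] pointing down, gripper open.
Joint ranges: [-2.76, 2.76], [-0.86, 1.69], [-1.03, 1.26], [-2.2, 2.34], [-1.47, 1.5], [-3.14, 3.14]. Speed limits (rad/s): [2.57, 2.57, 3.14, 3.14, 3.14, 3.14].

INTERFACE

Orientations are given as a unit quaternion [w, x, y, z].
In Python, from workcell import env, viewer, order, models gives the robot as it stands.
- The arm moves only by the tool drive_tool, never from a script. Its argument "series" is a list that holds one entry, the list of rows, each a list of 6 numbers: the shift along the tool's x, y, z each as a share of 120 mm, from -1 to 1, then the turn, a rotation vector about the tool's x, y, z each as a share of 180 degrees, from -1 to 1. A call has 1 to 20 rows; each row shifts and turns the commanded pose from where the row before left it, along the tool's axes as they then stand; what a row does not reach is not made up. A row lasts 1/8 s, in which the tool goes at most 62.5 mm and 10.7 degrees, less where a joint would pass 70% of its speed; a pose out of reach is approached as far as the arm can. A call with a number of a shift or a turn outside -1 to 1 is refused whole. A call with a gripper value outside its range is refused whole. "jaw" is the opening, from -1 (shut) to 1 (fully open), set as the call begins (left out, the last holds). The fingers move at their own pace and stop on an object; "grip_force" is the grip in N (left out, the last holds). Time passes only in rows, so rows that do not move let the fingers close. It gives the time, the measured TCP pose, the force, the opening and the grip force at its end, in the units of the state.
- env.get_state(): the state, without advancing time (a new reading comes with each control period).
- viewer.read_camera(name): name is "scene" or "top" or "wrist"; returns the picture (400x640x3 uint8, red, green, blue); there is no depth.
- viewer.camera_info(name): a dict with "intrinsics" (3x3 intrinsics, pixels), "D" ([k1, k2, p1, p2, k3] as OpenCV has them; the pictures are not rectified), "R" (3x3) and "t" (3): a world point X has camera coordinates R X + t; the wrist camera has in their place "T_tool_cam" (4x4, takes a point from camera to tool coordinates, whose origin is the TCP and whose axes are the flange's). Camera axes: x right, y down, z forward; pixel columns grow to the right and rows downward; lengths in m; the calibration is good to about 2 mm. A picture is of the moment at which its call begins: read the wrist's pose just before it. camera_info takes no time and is no camera call.
- order.hand_in(): hands the job in; it is judged then, once.
Trained networks look in the newest picture that a camera, given by its name, has taken for a name from the list of things; names that differ only in an ending like _2 or _b are one class to them, and where a whole thing is asked for, a point or a joint stands for the part that bears it (a point fixed in the world has none). Each returns a list of dicts, best first, with "score" (0 to 1); they miss things now and then, are a little off and sometimes report something else, mostly with a low value. They report only what shows in the picture. A call takes as long as a camera call. They do not tell look-alikes from the thing itself.
- models.silhouettes(label, camera): "region" (400x640 bool, what is visible of it) and "location" ([column, row] in pixels, amid what is visible of it).
The state is a dict: "clock": time; "joint_pos": joint angles; "qvel": joint speeds; "tau": joint torques, N m; "tcp_pos": TCP position; "orientation": TCP orientation; "wrist_force": force on the tool from outside, world axes, zero at the start; "ft_torque": the same for the moment, N m; "finger_gap": finger opening in m; "grip_force": force on a finger pad.
Only numpy, scipy, OpenCV 4.12 (cv2) and the standard library are available. Lean on these libraries where they do the work, as an engineer would, in place of code of your own. Each camera call takes 0.05 s, during which the arm holds its last target. There are 200 camera calls.

## Working session

There is one attempt and no reset: what is moved stays moved. The work goes in short steps, Python scripts to look and compute and a tool call to move; the robot and the scene stay as the last step left them, time stands still between calls to the robot, and variables do not carry over. Pictures are saved under pics/ and viewed, at most 10 in all, crops included, and the job is handed in when it is done.

Besides the shell and the picture viewer there is one more tool, called after ">>>" as name([rows], argument=value, ...), one row to a line, values as JSON. drive_tool: Moves the arm, as the interface text tells. Its arguments: {"type":"object","properties":{"series":{"type":"array"},"jaw":{"type":"number"},"grip_force":{"type":"number"}},"required":["series"]}

```bash
ls; mkdir -p pics
python3 - <<'E'
from workcell import env, viewer, order, models
import cv2,numpy as np
s=env.get_state(); print(s)
for c in("scene","top"):
    im=viewer.read_camera(c); cv2.imwrite(f"pics/{c}0.png",im[:,:,::-1])
    i=viewer.camera_info(c); print(c,{k:np.round(v,4).tolist() for k,v in i.items()})
    for l in ("red_bin","yellow_bin","green_bin","blue_pot","jar","cast"):
        print(l,[(round(float(d["score"]),2),np.round(d["location"]).tolist(),int(d["region"].sum())) for d in models.silhouettes(l,c)])
i=viewer.camera_info("wrist");print({k:np.round(v,4).tolist() for k,v in i.items()})
E
```

```text
pics
{'clock': 0.0, 'joint_pos': array([-1.45561994e+00,  3.13972001e-01,  4.50006165e-02,  1.30360390e+00,
       -2.90188211e-06,  1.43116456e+00]), 'qvel': array([ 6.56131004e-06, -6.33522704e-04, -8.38611316e-04, -1.34222816e-03,
        4.66747871e-04,  1.37654736e-03]), 'tau': array([ 3.25236499e-05, -4.80626750e+01,  2.98533851e+01,  1.95334491e-02,
       -1.26946256e-04, -3.53147335e-06]), 'tcp_pos': array([ 0.14485052, -0.55595717,  0.24143386]), 'orientation': array([-8.89432721e-04,  9.91894680e-01,  1.27059640e-01,  9.42520374e-06]), 'wrist_force': array([-0.74007304,  0.74471985,  0.81130202]), 'ft_torque': array([-0.0495453 , -0.01744652,  0.0049575 ]), 'grip_force': 0.0, 'finger_gap': 0.08557485922337438}
scene {'intrinsics': [[465.9772, 0.0, 324.586], [0.0, 465.9772, 196.0419], [0.0, 0.0, 1.0]], 'D': [-0.0456, 0.0, 0.0, 0.0, 0.0], 'R': [[-0.8638, 0.5038, 0.0108], [0.3706, 0.6496, -0.6638], [-0.3414, -0.5694, -0.7478]], 't': [0.4342, -0.2213, 1.5971]}
red_bin [(0.66, [477.0, 256.0], 4719), (0.6, [367.0, 251.0], 2145)]
yellow_bin []
green_bin [(0.73, [321.0, 154.0], 91
[... 335 characters left out ...]
-0.0145, -0.9999, -0.0092], [-0.9989, 0.0149, -0.0445], [0.0446, 0.0086, -0.999]], 't': [0.0782, 0.5521, 1.1026]}
red_bin [(0.84, [251.0, 202.0], 2041), (0.78, [205.0, 284.0], 4292)]
yellow_bin [(0.96, [388.0, 162.0], 1528)]
green_bin [(0.93, [383.0, 228.0], 1353), (0.93, [448.0, 145.0], 1377), (0.88, [454.0, 244.0], 2521)]
blue_pot [(0.95, [387.0, 114.0], 604)]
jar [(0.93, [292.0, 123.0], 413)]
cast [(0.95, [282.0, 268.0], 379)]
{'intrinsics': [[299.9014, 0.0, 324.1074], [0.0, 299.9014, 194.0126], [0.0, 0.0, 1.0]], 'D': [-0.0423, 0.0, 0.0, 0.0, 0.0], 'T_tool_cam': [[0.0008, -0.9615, -0.2747, 0.0712], [1.0, 0.0011, -0.0011, -0.0009], [0.0014, -0.2747, 0.9615, -0.1323], [0.0, 0.0, 0.0, 1.0]]}
```

View pics/top0.png

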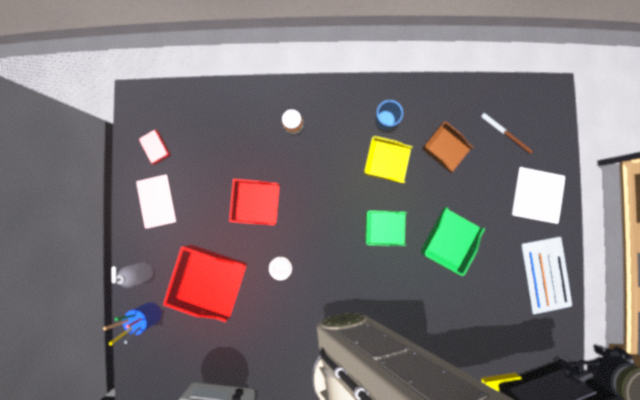

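View pics/scene0.png

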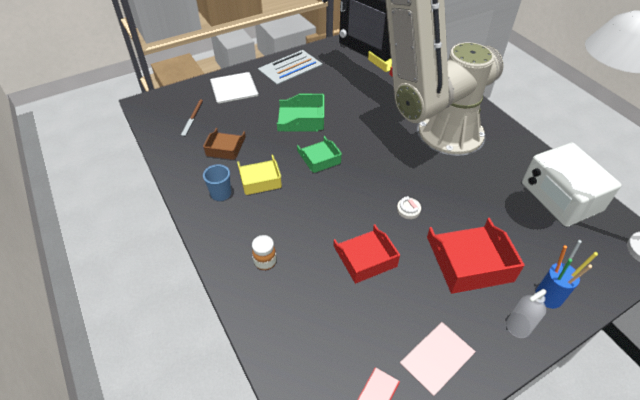

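The top view shows the small red bin at (252,202), yellow at (388,160), small green at (386,228), with the look-alikes elsewhere. Next I'll fit 3D bin models to the pictures and zoom in to check the headings.

```bash
cat > h.py <<'E'
import cv2,numpy as np
from scipy.optimize import minimize
from workcell import env, viewer, order, models
DIM={"red_bin":(.130,.126,.055,.004),"yellow_bin":(.125,.112,.050,.003),"green_bin":(.120,.100,.045,.003)}
def boxes(n):
    L,W,H,w=DIM[n]; a=L/2;b=W/2;m=-a+.055
    return [((-a,a),(-b,b),(0,.002)),((a-w,a),(-b,b),(0,H)),
     *[(((-a,m)),y,(0,.55*H)) for y in((-b,-b+w),(b-w,b))],*[((m,a),y,(0,H)) for y in((-b,-b+w),(b-w,b))]]
def proj(P,ci):
    R=np.array(ci["R"]);t=np.array(ci["t"])
    return cv2.projectPoints(np.asarray(P,float).reshape(-1,1,3),cv2.Rodrigues(R)[0],t,np.array(ci["intrinsics"]),np.array(ci["D"],float))[0].reshape(-1,2)
def world(n,p):
    c,s=np.cos(p[2]),np.sin(p[2]);T=np.array([[c,-s],[s,c]])
    o=[]
    for bx in boxes(n):
        P=np.array([[x,y,z] for x in bx[0] for y in bx[1] for z in bx[2]]);P[:,:2]=P[:,:2]@T.T+p[:2];o.append(P)
    return o
def render(n,p,ci,k=4):
    m=np.zeros((400*k,640*k),np.uint8)
    for P in world(n,p):
        q=cv2.convexHull(proj(P,ci).astype(np.float32)).reshape(-1,2)
        cv2.fillConvexPoly(m,np.round(((q+.5)*k-.5)*16).astype(np.int32),255,shift=4)
    return cv2.resize(m,(640,400),interpolation=cv2.INTER_AREA)/255.
def ray(px,ci,z=0.):
    K=np.array(ci["intrinsics"]);u=cv2.undistortPoints(np.array([[px]],float),K,np.array(ci["D"],float)).ravel()
    R=np.array(ci["R"]);d=R.T@np.array([u[0],u[1],1]);c=-R.T@np.array(ci["t"])
    return (c+d*(z-c[2])/d[2])[:2]
HUE={"red_bin":lambda h:(h<6)|(h>174),"yellow_bin":lambda h:(h>22)&(h<38),"green_bin":lambda h:(h>55)&(h<85)}
def cmask(n,im,box):
    hsv=cv2.cvtColor(im,cv2.COLOR_RGB2HSV);m=HUE[n](hsv[...,0])&(hsv[...,1]>110)&(hsv[...,2]>50)
    o=np.zeros(m.shape);x0,x1,y0,y1=box;o[y0:y1,x0:x1]=m[y0:y1,x0:x1];return o
def fit(n,views,p0):
    # views: (mask, camera info)
    def f(p): return sum(np.abs(render(n,p,ci)-m).sum()/m.sum() for m,ci in views)
    S=np.array([p0]+[np.array(p0)+d for d in ([.012,0,0],[0,.012,0],[0,0,.15])])
    r=minimize(f,p0,method="Nelder-Mead",options=dict(initial_simplex=S,xatol=1e-4,fatol=1e-4,maxiter=150))
    return r.x,r.fun
E
cat > m1.py <<'E'
from h import *
T=viewer.read_camera("top");S=viewer.read_camera("scene");ti=viewer.camera_info("top");si=viewer.camera_info("scene")
B={"red_bin":((252,202),(222,286,172,232),(325,405,222,286)),"yellow_bin":((388,160),(358,418,130,188),(230,290,148,200)),"green_bin":((386,228),(360,414,202,254),(292,348,135,178))}
for n,(c,tb,sb) in B.items():
    mt=cmask(n,T,tb);ms=cmask(n,S,sb);g=ray(c,ti,.02)
    for k in range(4):
        x,f=fit(n,[(mt,ti),(ms,si)],[*g,k*np.pi/2+.05]); print(n,k,np.round(x,4),round(f,4))
a=cv2.resize(S[100:300,200:420],None,fx=3.5,fy=2.9,interpolation=cv2.INTER_CUBIC)
cv2.imwrite("pics/z1.png",a[:,:,::-1])
E
python3 m1.py
```

```text
red_bin 0 [ 0.5398  0.2817 -0.092 ] 0.3622
red_bin 1 [0.5404 0.2791 1.471 ] 0.1093
red_bin 2 [0.5422 0.2824 3.0384] 0.2949
red_bin 3 [0.5409 0.2814 4.6362] 0.4173
yellow_bin 0 [ 0.6616 -0.1218 -0.2444] 0.4519
yellow_bin 1 [ 0.6632 -0.127   1.3249] 0.1254
yellow_bin 2 [ 0.6694 -0.1235  2.8784] 0.4441
yellow_bin 3 [ 0.6642 -0.1217  4.4599] 0.4877
green_bin 0 [ 0.4507 -0.1088 -0.0218] 0.4889
green_bin 1 [ 0.4576 -0.1163  1.5087] 0.1326
green_bin 2 [ 0.4604 -0.1098  2.9149] 0.5509
green_bin 3 [ 0.4579 -0.1107  4.7136] 0.5032
```

View pics/z1.png

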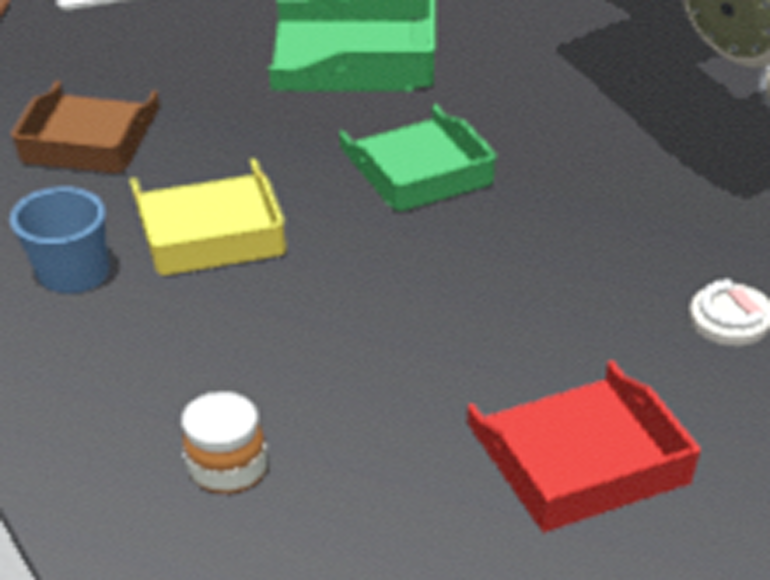

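```bash
cat > ov.py <<'E'
from h import *
def overlay(n,p,im,ci,box,k):
    x0,x1,y0,y1=box; a=cv2.resize(im[y0:y1,x0:x1],None,fx=k,fy=k,interpolation=cv2.INTER_CUBIC)
    for P in world(n,p):
        q=(proj(P,ci)-[x0,y0]+.5)*k
        for i in range(8):
            for b in (1,2,4):
                if not i&b: cv2.line(a,tuple(map(int,q[i])),tuple(map(int,q[i|b])),(255,255,255),1)
    return a
E
python3 - <<'E'
from ov import *
T=viewer.read_camera("top");S=viewer.read_camera("scene");ti=viewer.camera_info("top");si=viewer.camera_info("scene")
A=[("red_bin",(.5404,.2791,1.471),(222,282,172,232),(330,400,222,282)),("yellow_bin",(.6632,-.127,1.3249),(358,418,130,190),(225,295,145,205))]
rows=[np.hstack([cv2.resize(overlay(n,p,T,ti,a,5),(390,300)),overlay(n,p,S,si,b,5)]) for n,p,a,b in A]
cv2.imwrite("pics/ov.png",np.vstack(rows)[:,:,::-1])
E
```

```text
(no output)
```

View pics/ov.png

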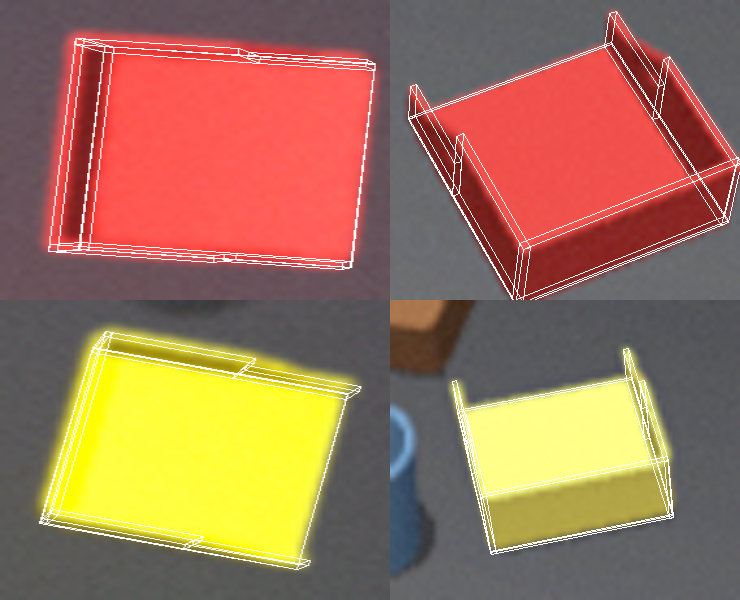

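Overlay confirms the back walls (headings about 1.47 red, 1.325 yellow, 1.51 green; the mouths face −y). Plan: pinch the back wall centrally, drag it, ease it over the step, release, then push home from inside with shut fingers. I'll turn first.

>>> drive_tool([
  [[0,0,0,0,0,-0.056],[0,0,0,0,0,-0.056],[0,0,0,0,0,-0.056],[0,0,0,0,0,-0.056],[0,0,0,0,0,-0.056],[0,0,0,0,0,-0.056],[0,0,0,0,0,-0.056],[0,0,0,0,0,-0.056],[0,0,0,0,0,-0.056],[0,0,0,0,0,-0.056],[0,0,0,0,0,-0.056],[0,0,0,0,0,-0.056],[0,0,0,0,0,-0.056],[0,0,0,0,0,-0.056],[0,0,0,0,0,-0.056]],
], jaw=-0.1)

```text
clock: 2.78
tcp_pos: [0.1449, -0.5565, 0.2423]
orientation: [0.0, 0.121, 0.993, -0.0]
wrist_force: [-0.2, -0.2, -0.2]
finger_gap: 0.0384
grip_force: 0.0
```

```bash
cat >> h.py <<'E'
from scipy.spatial.transform import Rotation as Ro
def tool():
    s=env.get_state();q=np.array(s["orientation"]);return s,np.array(s["tcp_pos"]),Ro.from_quat(q[[1,2,3,0]]).as_matrix()
def shift(target):
    """rows units (share of 120 mm) in tool axes to a world target"""
    s,p,R=tool();print("tcp",p.round(4),"psi",round(np.arctan2(R[1,0],R[0,0]),4),"z",R[:,2].round(3),"F",s["wrist_force"].round(1),"gap",round(s["finger_gap"],4),"t",round(s["clock"],2),"j",s["joint_pos"].round(2)); print("shift",(R.T@(np.array(target)-p)/.12).round(3))
def inframe(p,q):
    c,s=np.cos(p[2]),np.sin(p[2]);d=np.array(q[:2])-p[:2];return np.array([c*d[0]+s*d[1],-s*d[0]+c*d[1]]).round(4),round(q[2]-p[2],4)
def outof(p,l,z):
    c,s=np.cos(p[2]),np.sin(p[2]);return np.array([p[0]+c*l[0]-s*l[1],p[1]+s*l[0]+c*l[1],z])
E
python3 - <<'E'
from h import *
t=outof((.6632,-.127,1.3249),(.061,0),.13);print(t);shift(t)
ti=viewer.camera_info("top")
for n,px,z in(("pot",(389,113),.04),("jar",(292,122),.04),("cast",(281,268),.013)):print(n,ray(px,ti,z))
E
```

```text
[ 0.67804897 -0.06783491  0.13      ]
tcp [ 0.1449 -0.5565  0.2423] psi 2.8995 z [ 0. -0. -1.] F [-0.2 -0.2 -0.2] gap 0.0384 t 2.77 j [-1.46  0.31  0.05  1.3   0.   -1.21]
shift [-3.337  5.019  0.936]
pot [ 0.80365939 -0.12900183]
jar [0.78059709 0.16322807]
cast [0.34151393 0.20382713]
```

>>> drive_tool([
  [[-0.196,0.295,0,0,0,0],[-0.196,0.295,0,0,0,0],[-0.196,0.295,0,0,0,0],[-0.196,0.295,0,0,0,0],[-0.196,0.295,0,0,0,0],[-0.196,0.295,0,0,0,0],[-0.196,0.295,0,0,0,0],[-0.196,0.295,0,0,0,0],[-0.196,0.295,0,0,0,0],[-0.196,0.295,0,0,0,0],[-0.196,0.295,0,0,0,0],[-0.196,0.295,0,0,0,0],[-0.196,0.295,0,0,0,0],[-0.196,0.295,0,0,0,0],[-0.196,0.295,0,0,0,0],[-0.196,0.295,0,0,0,0],[-0.196,0.295,0,0,0,0],[0,0,0.31,0,0,0],[0,0,0.31,0,0,0],[0,0,0.31,0,0,0]],
])

```text
clock: 5.28
tcp_pos: [0.6803, -0.0709, 0.1294]
orientation: [0.0, 0.123, 0.992, -0.0]
wrist_force: [0.4, -0.1, 0.5]
finger_gap: 0.0383
grip_force: 0.0
```

Run:
```python
from h import *
t=outof((.6632,-.127,1.3249),(.061,0),.031);shift(t)
im=viewer.read_camera("wrist");cv2.imwrite("pics/w1.png",im[:,:,::-1])
# expected back wall top corners in wrist image
s,p,R=tool();ci=viewer.camera_info("wrist");T=np.array(ci["T_tool_cam"]);Rc=R@T[:3,:3];tc=p+R@T[:3,3]
c2=dict(intrinsics=ci["intrinsics"],D=ci["D"],R=Rc.T,t=-Rc.T@tc)
for l in((.061,.056),(.061,-.056)):print(proj(outof((.6632,-.127,1.3249),l,.05),c2))
```

```text
tcp [ 0.6803 -0.0709  0.1294] psi 2.8942 z [ 0. -0. -1.] F [ 0.4 -0.1  0.5] gap 0.0383 t 5.28 j [-0.22  0.57  0.17  1.17 -0.    0.03]
shift [0.025 0.02  0.82 ]
[[325.32869389 129.59970761]]
[[325.31027756 277.04941056]]
```

View pics/w1.png

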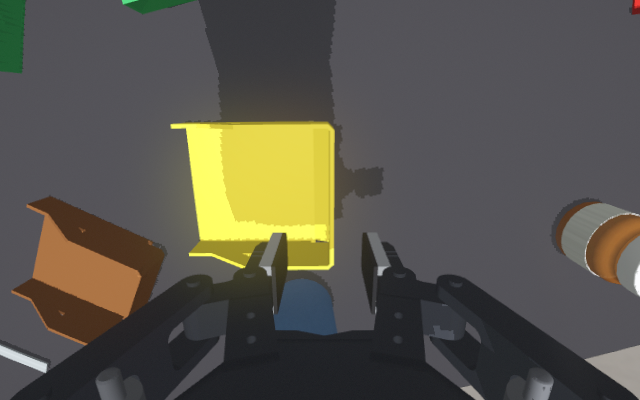

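```bash
cat >> h.py <<'E'
def wcam(p=None,R=None):
    if p is None: _,p,R=tool()
    ci=viewer.camera_info("wrist");T=np.array(ci["T_tool_cam"]);Rc=R@T[:3,:3];tc=p+R@T[:3,3]
    return dict(intrinsics=ci["intrinsics"],D=ci["D"],R=Rc.T,t=-Rc.T@tc)
E
python3 - <<'E'
from h import *
c=wcam();a=ray((332,122),c,.05);b=ray((332,269),c,.05);m=(a+b)/2
print(a,b,np.linalg.norm(a-b),m,np.arctan2(*(b-a)[::-1])+np.pi/2);shift([*m,.031])
T=viewer.read_camera("top");ti=viewer.camera_info("top")
print(proj([[*a,.05],[*b,.05]],ti))
im=T[130:190,358:418];hsv=cv2.cvtColor(im,cv2.COLOR_RGB2HSV)
print(hsv[20:45:6,::3].tolist()[2])
E
```

```text
[ 0.6199626  -0.04864144] [ 0.72683192 -0.07477272] 0.11001770302208137 [ 0.67339726 -0.06170708] 1.3309854468859075
tcp [ 0.6773 -0.0704  0.1234] psi 2.8939 z [-0.008  0.002 -1.   ] F [-2.8 -0.4 -4.4] gap 0.0383 t 5.33 j [-0.22  0.58  0.16  1.16 -0.    0.03]
shift [0.043 0.062 0.771]
[[363.9993194  173.70774218]
 [372.03873308 137.72524739]]
[[135, 6, 80], [135, 21, 74], [10, 22, 70], [22, 35, 133], [17, 37, 173], [16, 40, 200], [16, 38, 217], [18, 32, 225], [20, 32, 230], [18, 28, 235], [18, 27, 238], [18, 27, 237], [19, 23, 239], [16, 23, 240], [18, 24, 240], [19, 23, 240], [18, 23, 241], [18, 23, 241], [18, 23, 240], [18, 25, 238]]
```

>>> drive_tool([
  [[0,0,0,0,0,0],[0,0,0,0,0,0]],
])

```text
clock: 5.62
tcp_pos: [0.6816, -0.0716, 0.1332]
orientation: [0.002, 0.124, 0.992, -0.0]
wrist_force: [-0.7, 0.4, -0.1]
finger_gap: 0.0381
grip_force: 0.0
```

Run:
```python
from h import *
c=wcam(); im=viewer.read_camera("wrist");hsv=cv2.cvtColor(im,cv2.COLOR_RGB2HSV);print(hsv[130:230:40,318:342:2].tolist())
m=((hsv[...,0]>22)&(hsv[...,0]<38)&(hsv[...,1]>80)&(hsv[...,2]>60))[:,150:345]
r=np.where(m.any(1))[0];cols=[150+np.where(m[k])[0].max() for k in (140,170,200,225)]
rr=[np.where(m[:,180-150+k])[0][[0,-1]] for k in (60,100,140)];print(r.min(),r.max(),cols,rr)
a=ray((np.mean(cols)-2,r.min()),c,.05);b=ray((np.mean(cols)-2,r.max()),c,.05);mm=(a+b)/2
print(np.linalg.norm(a-b),mm,np.arctan2(*(b-a)[::-1])+np.pi/2);shift([*mm,.031])
T=viewer.read_camera("top");print(cv2.cvtColor(T,cv2.COLOR_RGB2HSV)[160,360:420:4].tolist())
```

```text
[[[27, 179, 222], [27, 178, 222], [27, 180, 223], [27, 178, 223], [27, 178, 222], [27, 179, 216], [27, 175, 202], [27, 168, 232], [27, 164, 204], [16, 38, 74], [14, 38, 74], [18, 35, 73]], [[27, 179, 224], [27, 179, 224], [27, 179, 224], [27, 179, 224], [27, 178, 223], [27, 180, 217], [27, 177, 202], [27, 170, 232], [26, 157, 177], [18, 61, 83], [19, 59, 82], [19, 54, 81]], [[27, 179, 224], [27, 179, 224], [27, 180, 224], [27, 179, 224], [27, 178, 224], [27, 179, 218], [27, 181, 200], [27, 173, 230], [26, 158, 176], [21, 60, 85], [23, 62, 82], [23, 56, 82]]]
118 278 [np.int64(334), np.int64(334), np.int64(334), np.int64(334)] [array([119, 274]), array([119, 274]), array([118, 265])]
0.12664897130801853 [ 0.68446957 -0.06427294] 1.3310012318953175
tcp [ 0.6815 -0.0715  0.1331] psi 2.8937 z [ 0.004 -0.001 -1.   ] F [-0.2  0.6  0.4] gap 0.0385 t 5.67 j [-0.22  0.57  0.17  1.17 -0.    0.03]
shift [-0.006  0.064  0.851]
[[135, 20, 78], [8, 16, 63], [14, 41, 132], [17, 36, 178], [16, 38, 210], [17, 34, 222], [20, 30, 230], [19, 27, 233], [17, 25, 237], [16, 23, 239], [18, 23, 240], [18, 23, 240], [15, 23, 239], [17, 25, 239], [19, 26, 237]]
```

>>> drive_tool([
  [[0.035,0.063,0,0,0,0],[0,0,0.2,0,0,0],[0,0,0.2,0,0,0],[0,0,0.2,0,0,0],[0,0,0.15,0,0,0],[0,0,0.07,0,0,0],[0,0,0,0,0,0],[0,0,0,0,0,0]],
])

```text
clock: 6.72
tcp_pos: [0.6787, -0.063, 0.0333]
orientation: [0.001, 0.124, 0.992, -0.0]
wrist_force: [-0.2, 0.0, 0.1]
finger_gap: 0.0381
grip_force: 0.0
```

>>> drive_tool([
  [[0,0,0,0,0,0],[0,0,0,0,0,0],[0,0,0,0,0,0],[0,0,0,0,0,0],[0,0,0,0,0,0],[0,0,0,0,0,0]],
], jaw=-1, grip_force=30)

```text
clock: 7.48
tcp_pos: [0.6784, -0.063, 0.033]
orientation: [0.001, 0.124, 0.992, -0.0]
wrist_force: [-0.6, -1.0, 4.9]
finger_gap: 0.0021
grip_force: 33.4
```

Run:
```python
from h import *
red=np.array((.5404,.2791,1.471))
t=outof(red,(-.09-.0015+.0,0),.031);print(t);shift(t)
_,p,R=tool();print(inframe(red,[p[0],p[1],np.arctan2(R[1,0],R[0,0])-np.pi/2]))
```

```text
[0.53128379 0.18805526 0.031     ]
tcp [ 0.6784 -0.063   0.033 ] psi 2.8937 z [ 0.001 -0.001 -1.   ] F [-0.6 -1.   4.9] gap 0.0021 t 7.47 j [-0.21  0.64  0.03  0.96 -0.    0.04]
shift [1.702 1.727 0.014]
(array([-0.3267, -0.1714]), np.float64(-0.1481))
```

>>> drive_tool([
  [[0.05,0.05,0,0,0,0],[0.112,0.105,0,0,0,0],[0.112,0.105,0,0,0,0],[0.112,0.105,0,0,0,0],[0.112,0.105,0,0,0,0],[0.112,0.105,0,0,0,0],[0.112,0.105,0,0,0,0],[0.112,0.105,0,0,0,0],[0.112,0.105,0,0,0,0],[0.112,0.105,0,0,0,0],[0.112,0.105,0,0,0,0],[0.112,0.105,0,0,0,0],[0.112,0.105,0,0,0,0],[0.112,0.105,0,0,0,0],[0.112,0.105,0,0,0,0],[0.06,0.055,0,0,0,-0.016],[0,0,0,0,0,-0.016],[0,0,0,0,0,-0.015],[0,0,0,0,0,0],[0,0,0,0,0,0]],
])

```text
clock: 9.98
tcp_pos: [0.5271, 0.171, 0.0329]
orientation: [-0.001, 0.05, 0.999, 0.0]
wrist_force: [-3.1, -0.0, 11.2]
finger_gap: 0.0022
grip_force: 34.3
```

Run:
```python
from h import *
red=np.array((.5404,.2791,1.471))
shift(outof(red,(-.11,0),.033))
T=viewer.read_camera("top");c=wcam();W=viewer.read_camera("wrist")
cv2.imwrite("pics/w2.png",np.vstack([W,cv2.resize(T[150:250,220:420],(640,320),interpolation=cv2.INTER_CUBIC)])[:600,:,::-1])
np.save("c2.npy",c,allow_pickle=True)
```

```text
tcp [0.5271 0.171  0.0329] psi 3.0424 z [-0.002  0.001 -1.   ] F [-3.1 -0.  11.2] gap 0.0022 t 9.97 j [ 0.17  0.43 -0.34  0.81  0.    0.27]
shift [-0.02  -0.009 -0.001]
```

View pics/w2.png

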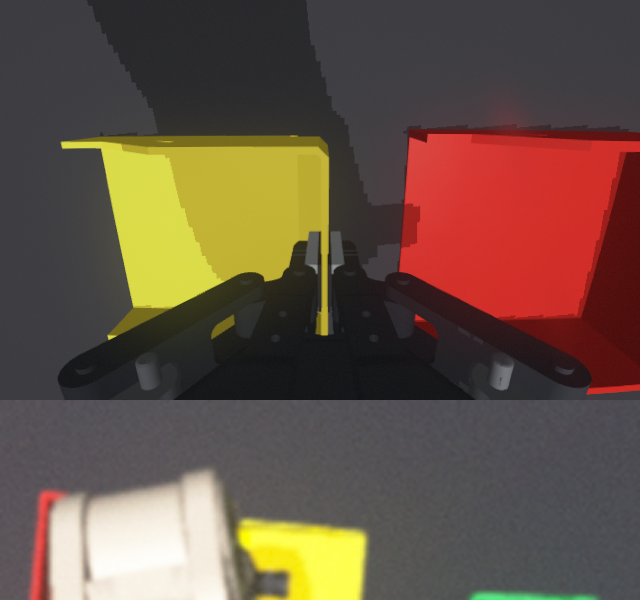

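Run:
```python
from h import *
c=np.load("c2.npy",allow_pickle=True).item();_,p,R=tool()
im=cv2.imread("pics/w2.png")[:400];hsv=cv2.cvtColor(im,cv2.COLOR_BGR2HSV);h,s,v=cv2.split(hsv)
Y=(h>20)&(h<38)&(s>110)&(v>60);Rd=((h<6)|(h>174))&(s>130)&(v>60)
def loc(px,z): d=np.array([*ray(px,c,z),p[2]])-p; return (R.T@d)[:2].round(4)
for x in range(200,322,30): r=np.where(Y[:,x])[0][0]; print("Y",x,r,loc((x,r-.5),.05))
for x in list(range(406,425,3))+list(range(430,640,25)):
    r=np.where(Rd[:,x])[0][0]; print("R",x,r,"z30",loc((x,r-.5),.0303),"z55",loc((x,r-.5),.055))
for r in (170,200,230): print("mouth",r,x:=400+np.where(Rd[r,390:])[0][0]-10,loc((x,r),.002)); print("yback",np.where(Y[r,:345])[0].max(), loc((np.where(Y[r,:345])[0].max()+.5,r),.05))
print(hsv[120:160:2,560].tolist(),hsv[120:160:2,411].tolist())
```

```text
Y 200 136 [ 0.059 -0.046]
Y 230 136 [ 0.059  -0.0344]
Y 260 135 [ 0.0593 -0.0229]
Y 290 135 [ 0.0593 -0.0115]
Y 320 137 [ 0.0585 -0.0001]
R 406 166 z30 [0.0438 0.039 ] z55 [0.0483 0.0321]
R 409 129 z30 [0.0604 0.0391] z55 [0.0619 0.0322]
R 412 129 z30 [0.0604 0.0405] z55 [0.0619 0.0333]
R 415 129 z30 [0.0604 0.0418] z55 [0.0619 0.0344]
R 418 129 z30 [0.0604 0.0432] z55 [0.0619 0.0355]
R 421 129 z30 [0.0604 0.0445] z55 [0.0619 0.0366]
R 424 129 z30 [0.0604 0.0459] z55 [0.0619 0.0377]
R 430 129 z30 [0.0605 0.0486] z55 [0.062  0.0399]
R 455 129 z30 [0.0605 0.0598] z55 [0.062  0.0491]
R 480 130 z30 [0.0602 0.0713] z55 [0.0618 0.0585]
R 505 129 z30 [0.0608 0.0828] z55 [0.0622 0.0678]
R 530 130 z30 [0.0605 0.0945] z55 [0.062  0.0775]
R 555 131 z30 [0.0602 0.1065] z55 [0.0618 0.0872]
R 580 131 z30 [0.0604 0.1186] z55 [0.0619 0.0972]
R 605 131 z30 [0.0607 0.1311] z55 [0.0621 0.1073]
R 630 132 z30 [0.0605 0.1439] z55 [0.062  0.1178]
mouth 170 406 [0.036  0.0471]
yback 329 [0.0456 0.0036]
mouth 200 404 [0.0186 0.0473]
yback 328 [0.0333 0.0032]
mouth 230 401 [0.0001 0.0469]
yback 328 [0.0203 0.0033]
[[167, 32, 71], [166, 39, 72], [168, 35, 72], [169, 38, 73], [174, 69, 59], [178, 118, 69], [0, 207, 96], [1, 208, 97], [0, 205, 97], [1, 212, 119], [1, 204, 191], [1, 203, 191], [1, 202, 192], [1, 203, 192], [1, 202, 194], [1, 203, 210], [1, 202, 211], [1, 204, 210], [1, 202, 211], [1, 202, 211]] [[165, 29, 71], [163, 26, 69], [161, 29, 71], [169, 52, 54], [178, 62, 58], [0, 196, 87], [0, 200, 84], [1, 195, 85], [2, 202, 87], [1, 179, 202], [1, 176, 217], [1, 177, 217], [1, 179, 217], [1, 178, 218], [1, 179, 217], [1, 179, 217], [1, 180, 218], [1, 180, 218], [1, 181, 218], [1, 180, 218]]
```

Run:
```python
from h import *
c=np.load("c2.npy",allow_pickle=True).item();_,p,R=tool()
im=cv2.imread("pics/w2.png")[:400];v=im.max(2).astype(int)
im2=im.astype(int)
def loc(px,z): d=np.array([*ray(px,c,z),p[2]])-p; return (R.T@d)[:2].round(4)
for x in (170,230,290,430,470,500,540,580,620):
    print(x,[(r,tuple(im2[r,x])) for r in range(124,156,2)][::1] if x in(230,500) else "", "z0",loc((x,(135.5 if x<300 else 128.5)),0))
yr=[];rr=[]
sat=im2.max(2)-im2.min(2)
for x in range(130,310,10): yr.append(loc((x,np.where(sat[100:,x]>40)[0][0]+99.5),0))
for x in range(415,635,10): rr.append(loc((x,np.where(sat[100:,x]>40)[0][0]+99.5),0))
for n,a in(("Y",yr),("R",rr)):
    a=np.array(a);print(n,np.polyfit(a[:,1],a[:,0],1),np.median(a[:,0]),a[0],a[-1])
```

```text
170  z0 [ 0.055  -0.0831]
230 [(124, (np.int64(44), np.int64(48), np.int64(50))), (126, (np.int64(46), np.int64(49), np.int64(51))), (128, (np.int64(45), np.int64(49), np.int64(51))), (130, (np.int64(47), np.int64(51), np.int64(52))), (132, (np.int64(46), np.int64(52), np.int64(53))), (134, (np.int64(45), np.int64(50), np.int64(53))), (136, (np.int64(30), np.int64(108), np.int64(120))), (138, (np.int64(28), np.int64(108), np.int64(120))), (140, (np.int64(28), np.int64(108), np.int64(119))), (142, (np.int64(26), np.int64(107), np.int64(119))), (144, (np.int64(29), np.int64(109), np.int64(121))), (146, (np.int64(37), np.int64(134), np.int64(147))), (148, (np.int64(57), np.int64(181), np.int64(196))), (150, (np.int64(55), np.int64(181), np.int64(195))), (152, (np.int64(54), np.int64(180), np.int64(195))), (154, (np.int64(55), np.int64(180), np.int64(195)))] z0 [ 0.0548 -0.0498]
290  z0 [ 0.0547 -0.017 ]
430  z0 [0.0586 0.0592]
470  z0 [0.0588 0.0813]
500 [(124, (np.int64(65), np.int64(61), np.int64(93))), (126, (np.int64(47), np.int64(45), np.int64(85))), (128, (np.int64(47), np.int64(4
[... 224 characters left out ...]
)), (138, (np.int64(39), np.int64(43), np.int64(189))), (140, (np.int64(40), np.int64(44), np.int64(189))), (142, (np.int64(40), np.int64(44), np.int64(190))), (144, (np.int64(41), np.int64(44), np.int64(194))), (146, (np.int64(50), np.int64(54), np.int64(211))), (148, (np.int64(49), np.int64(54), np.int64(211))), (150, (np.int64(49), np.int64(53), np.int64(212))), (152, (np.int64(50), np.int64(54), np.int64(212))), (154, (np.int64(49), np.int64(54), np.int64(212)))] z0 [0.059  0.0982]
540  z0 [0.0593 0.1212]
580  z0 [0.0597 0.1447]
620  z0 [0.0602 0.1692]
Y [-0.00168353  0.05484076] 0.0549 [ 0.0552 -0.1058] [ 0.0547 -0.0116]
R [-0.00152242  0.0590454 ] 0.0586 [0.0586 0.0509] [0.0586 0.1728]
```

Run:
```python
from ov import *
c=np.load("c2.npy",allow_pickle=True).item();_,p,R=tool()
im=cv2.imread("pics/w2.png")[:400,:,::-1].copy()
def pose(tx,ty,dth): # bin origin in tool frame
    w=p+R@np.array([tx,ty,0]);return (w[0],w[1],np.arctan2(R[1,0],R[0,0])-np.pi/2+dth)
y=pose(-.0005,-.061,0);r=pose(-.003,.047+.065,0)
print("y",y,"r",r)
a=overlay("yellow_bin",y,im,c,(0,640,0,400),1)
a=overlay("red_bin",r,a,c,(0,640,0,400),1)
a=np.hstack([cv2.resize(a[100:230,260:440],(400,290),interpolation=cv2.INTER_CUBIC),cv2.resize(a[100:230,460:640],(400,290),interpolation=cv2.INTER_CUBIC)])
b=overlay("yellow_bin",y,im,c,(50,350,100,200),2)
b=cv2.copyMakeBorder(b,0,0,0,200,0)
cv2.imwrite("pics/o2.png",np.vstack([a,b])[:,:,::-1])
```

```text
y (np.float64(0.5216142603591395), np.float64(0.11023703186258615), np.float64(1.4715644236289802)) r (np.float64(0.5412411807012334), np.float64(0.28213820242855087), np.float64(1.4715644236289802))
```

View pics/o2.png

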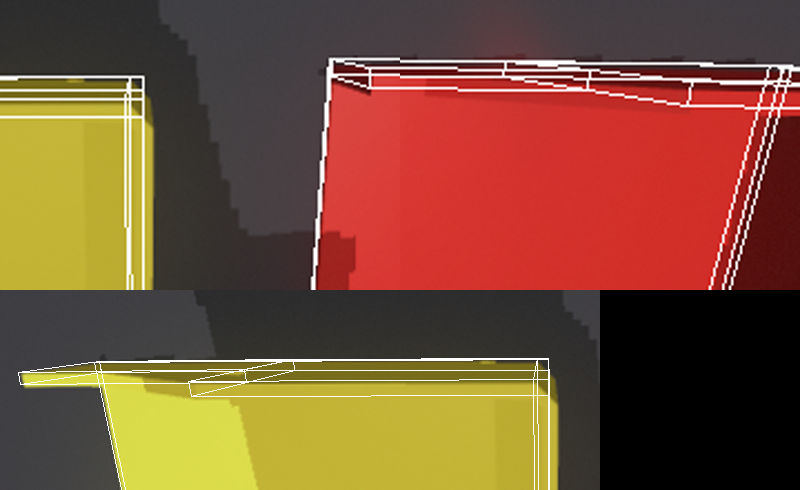

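>>> drive_tool([
  [[-0.008,0.03,-0.004,0,0,0],[-0.008,0.06,-0.004,0,0,0],[-0.009,0.06,0,0,0,0],[0,0.06,0,0,0,0],[0,0.06,0,0,0,0],[0,0,-0.02,-0.006,0,0],[0,0,-0.02,-0.007,0,0],[0,0,0,0,0,0]],
])

```text
clock: 11.08
tcp_pos: [0.5344, 0.2018, 0.0378]
orientation: [0.0, 0.05, 0.999, 0.021]
wrist_force: [-1.7, 1.6, -0.7]
finger_gap: 0.0026
grip_force: 32.5
```

>>> drive_tool([
  [[0,0.04,0,0,0,0],[0,0.04,0,0,0,0],[0,0.04,0,0,0,0],[0,0.04,0,0,0,0],[0,0.04,0,0,0,0],[0,0.04,0,0,0,0],[0,0.04,0,0,0,0],[0,0.04,0,0,0,0]],
])

```text
clock: 12.08
tcp_pos: [0.5392, 0.2402, 0.0396]
orientation: [0.001, 0.05, 0.999, 0.02]
wrist_force: [-0.3, 0.5, -3.0]
finger_gap: 0.0022
grip_force: 32.1
```

Run:
```python
from h import *
r=(0.5412,0.2821,1.4716);shift(outof(r,(-.02,0),.035))
_,p,R=tool();print(inframe(r,[p[0],p[1],np.arctan2(R[1,0],R[0,0])-np.pi/2]))
W=viewer.read_camera("wrist");cv2.imwrite("pics/w3.png",W[:,:,::-1])
```

```text
tcp [0.5392 0.2402 0.0396] psi 3.0414 z [ 0.004  0.041 -0.999] F [-0.3  0.5 -3. ] gap 0.0022 t 12.07 j [ 0.26  0.46 -0.25  0.84  0.04  0.36]
shift [0.018 0.181 0.046]
(array([-0.0419, -0.0022]), np.float64(-0.001))
```

View pics/w3.png

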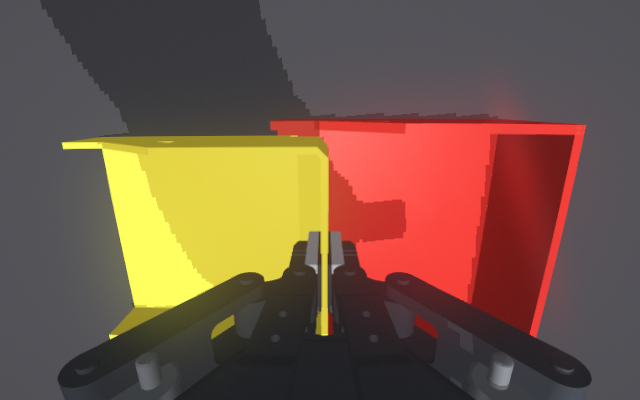

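>>> drive_tool([
  [[0,0.036,0,0,0,0],[0,0.036,0,0,0,0],[0,0.036,0,0,0,0],[0,0.036,0,0,0,0],[0,0.036,0,0,0,0],[0,0.036,0,0,0,0],[0,0.036,0,0,0,0],[0,0.036,0,0,0,0],[0,0,0.012,0.006,0,0],[0,0,0.012,0.007,0,0],[0,0,0,0,0,0]],
])

```text
clock: 13.5
tcp_pos: [0.5425, 0.2747, 0.0378]
orientation: [-0.0, 0.05, 0.999, -0.0]
wrist_force: [0.9, 0.3, -2.4]
finger_gap: 0.0027
grip_force: 32.1
```

>>> drive_tool([
  [[0,0,0,0,0,0],[0,0,0,0,0,0],[0,0,0,0,0,0],[0,0,0,0,0,0],[0,0,-0.2,0,0,0],[0,0,-0.25,0,0,0],[0,0,0,0,0,0]],
], jaw=-0.3)

```text
clock: 14.38
tcp_pos: [0.5446, 0.275, 0.0949]
orientation: [0.002, 0.05, 0.999, 0.001]
wrist_force: [0.2, -0.2, -0.9]
finger_gap: 0.0296
grip_force: 0.0
```

>>> drive_tool([
  [[0,-0.12,0,0,0,0],[0,-0.12,0,0,0,0],[0,0,0,0,0,0],[0,0,0,0,0,0]],
], jaw=-1)

```text
clock: 14.88
tcp_pos: [0.5397, 0.2452, 0.0917]
orientation: [-0.0, 0.05, 0.999, -0.0]
wrist_force: [-0.8, 0.6, 0.3]
finger_gap: 0.0001
grip_force: 0.0
```

Run:
```python
from h import *
r=(0.5412,0.2821,1.4716);shift(outof(r,(0,0),.028))
_,p,R=tool();print(inframe(r,[p[0],p[1],np.arctan2(R[1,0],R[0,0])-np.pi/2]))
```

```text
tcp [0.5397 0.2452 0.0917] psi 3.0406 z [-0.001 -0.    -1.   ] F [-0.8  0.6  0.3] gap 0.0001 t 14.88 j [ 0.29  0.43 -0.16  0.98  0.    0.39]
shift [0.018 0.307 0.531]
(array([-0.0368, -0.0021]), np.float64(-0.0018))
```

>>> drive_tool([
  [[0,0,0.2,0,0,0],[0,0,0.2,0,0,0],[0,0,0.12,0,0,0],[0,0,0,0,0,0],[0,0.06,0,0,0,0],[0,0.04,0,0,0,0],[0,0.03,0,0,0,0],[0,0.03,0,0,0,0],[0,0.03,0,0,0,0],[0,0.03,0,0,0,0],[0,0.03,0,0,0,0]],
])

```text
clock: 16.25
tcp_pos: [0.5427, 0.2756, 0.0297]
orientation: [-0.0, 0.05, 0.999, -0.0]
wrist_force: [0.2, -2.5, 0.1]
finger_gap: -0.0
grip_force: 1.2
```

>>> drive_tool([
  [[0,0.03,0,0,0,0],[0,0.03,0,0,0,0],[0,0.03,0,0,0,0],[0,0.03,0,0,0,0],[0,0.03,0,0,0,0],[0,0.03,0,0,0,0],[0,0.03,0,0,0,0],[0,0.03,0,0,0,0]],
])

```text
clock: 17.25
tcp_pos: [0.5457, 0.3044, 0.0297]
orientation: [0.0, 0.05, 0.999, -0.0]
wrist_force: [1.1, -1.4, 0.7]
finger_gap: 0.0
grip_force: 1.2
```

```bash
cat > chk.py <<'E'
from h import *
r=(0.5412,0.2821,1.4716);shift(outof(r,(0.0435,0),.028))
_,p,R=tool();print(inframe(r,[p[0],p[1],np.arctan2(R[1,0],R[0,0])-np.pi/2]))
E
python3 chk.py
```

```text
tcp [0.5457 0.3044 0.0297] psi 3.0414 z [ 0. -0. -1.] F [ 1.1 -1.4  0.7] gap 0.0 t 17.25 j [ 0.38  0.54 -0.15  0.88 -0.    0.48]
shift [0.019 0.174 0.015]
(array([ 0.0227, -0.0023]), np.float64(-0.001))
```

>>> drive_tool([
  [[0,0.03,0,0,0,0],[0,0.03,0,0,0,0],[0,0.03,0,0,0,0],[0,0.02,0,0,0,0],[0,0.015,0,0,0,0],[0,0.01,0,0,0,0],[0,0.01,0,0,0,0],[0,0,0,0,0,0]],
])

```text
clock: 18.25
tcp_pos: [0.5474, 0.3216, 0.0297]
orientation: [0.0, 0.05, 0.999, 0.0]
wrist_force: [-0.1, -2.2, 1.1]
finger_gap: 0.0002
grip_force: 1.1
```

>>> drive_tool([
  [[0,0.01,0,0,0,0],[0,0.01,0,0,0,0],[0,0,0,0,0,0]],
])

```text
clock: 18.62
tcp_pos: [0.5476, 0.3236, 0.0297]
orientation: [-0.0, 0.05, 0.999, -0.0]
wrist_force: [-0.7, -3.4, 2.1]
finger_gap: 0.0002
grip_force: 1.9
```

```bash
python3 chk.py
```

```text
tcp [0.5476 0.3236 0.0297] psi 3.0412 z [-0.    -0.001 -1.   ] F [-0.7 -3.4  2.1] gap 0.0002 t 18.62 j [ 0.41  0.56 -0.11  0.9  -0.    0.51]
shift [0.019 0.013 0.014]
(array([ 0.042 , -0.0023]), np.float64(-0.0012))
```

>>> drive_tool([
  [[0,0.01,0,0,0,0],[0,0.01,0,0,0,0],[0,0,0,0,0,0]],
])

```text
clock: 19.0
tcp_pos: [0.5476, 0.3239, 0.0297]
orientation: [-0.0, 0.051, 0.999, -0.002]
wrist_force: [-0.7, -10.5, 5.0]
finger_gap: 0.0002
grip_force: 5.4
```

>>> drive_tool([
  [[0,0.01,0,0,0,0],[0,0.01,0,0,0,0],[0,0,0,0,0,0]],
])

```text
clock: 19.38
tcp_pos: [0.5476, 0.324, 0.0297]
orientation: [-0.0, 0.052, 0.999, -0.004]
wrist_force: [-1.0, -16.9, 7.7]
finger_gap: -0.0001
grip_force: 8.9
```

Yellow stalled at the predicted depth with force rising to 17 N, so it is home. Backing off and going to the green bin.

>>> drive_tool([
  [[0,-0.05,0,0,0,0],[0,-0.08,0,0,0,0],[0,0,-0.2,0,0,0],[0,0,-0.3,0,0,0],[0,0,-0.34,0,0,0],[0.045,-0.34,0,0,0,0],[0.045,-0.34,0,0,0,0],[0.045,-0.34,0,0,0,0],[0.045,-0.34,0,0,0,0],[0.045,-0.34,0,0,0,0],[0.045,-0.34,0,0,0,0],[0.045,-0.34,0,0,0,0],[0.045,-0.34,0,0,0,0],[0.04,-0.34,0,0,0,-0.012],[0,0,0,0,0,0],[0,0,0,0,0,0],[0,0,0,0,0,0]],
], jaw=-0.1)

```text
clock: 21.5
tcp_pos: [0.4624, -0.0463, 0.1306]
orientation: [0.0, 0.03, 1.0, 0.0]
wrist_force: [0.7, 0.4, 0.3]
finger_gap: 0.0386
grip_force: 0.0
```

Run:
```python
from ov import *
shift(outof((.4576,-.1163,1.5087),(.0585,0),.028))
c=wcam();W=viewer.read_camera("wrist");T=viewer.read_camera("top")
np.save("c3.npy",c,allow_pickle=True)
ti=viewer.camera_info("top")
t=overlay("yellow_bin",(*outof((.5412,.2821,1.4716),(-.0015,0),0)[:2],1.4716),T,ti,(220,284,172,232),6)
m=np.zeros((600,640,3),np.uint8);m[:400]=W;m[400:600,:]=0
cv2.imwrite("w4raw.png",W[:,:,::-1])
h,s,v=cv2.split(cv2.cvtColor(W,cv2.COLOR_RGB2HSV));G=(h>50)&(h<90)&(s>90)&(v>50)
for r in (130,150,170,190,210): k=np.where(G[r,150:450])[0];print(r,150+k.min(),150+k.max())
for x in (240,260,280,300,315): k=np.where(G[:,x])[0];print(x,k.min(),k.max())
a=np.hstack([t,cv2.resize(W[60:340,150:450],(400,360))]);cv2.imwrite("pics/w4.png",a[:,:,::-1])
```

```text
tcp [ 0.4624 -0.0463  0.1306] psi 3.0806 z [ 0.  0. -1.] F [0.7 0.4 0.3] gap 0.0386 t 21.5 j [-0.27  0.17 -0.43  0.97  0.   -0.21]
shift [ 0.004 -0.097  0.855]Traceback (most recent call last):
  File "<stdin>", line 10, in <module>
    return umr_minimum(a, axis, None, out, keepdims, initial, where)
ValueError: zero-size array to reduction operation minimum which has no identity
```

Run:
```python
from ov import *
W=cv2.imread("w4raw.png")[:,:,::-1].copy();c=np.load("c3.npy",allow_pickle=True).item()
T=viewer.read_camera("top");ti=viewer.camera_info("top")
t=overlay("yellow_bin",(*outof((.5412,.2821,1.4716),(-.0015,0),0)[:2],1.4716),T,ti,(220,284,172,232),6)
w=overlay("green_bin",(.4576,-.1163,1.5087),W,c,(140,440,90,360),1.333)
h,s,v=cv2.split(cv2.cvtColor(W,cv2.COLOR_RGB2HSV));G=(h>50)&(h<90)&(s>90)&(v>50)
for r in (150,170,190,210): k=np.where(G[r,150:450])[0]+150;print(r,k[:1],k[-1:])
for x in (240,260,280,300,310,320): k=np.where(G[:,x])[0];print(x,k[:1],k[-1:])
print(proj([outof((.4576,-.1163,1.5087),(.06,y),.045) for y in(.05,-.05)],c))
a=np.hstack([t,w]);cv2.imwrite("pics/w4.png",a[:,:,::-1])
```

```text
150 [178] [315]
170 [181] [315]
190 [184] [316]
210 [187] [316]
240 [133] [262]
260 [133] [257]
280 [132] [262]
300 [132] [262]
310 [132] [262]
320 [] []
[[307.77778    134.83221603]
 [309.40835909 260.43550174]]
```

View pics/w4.png

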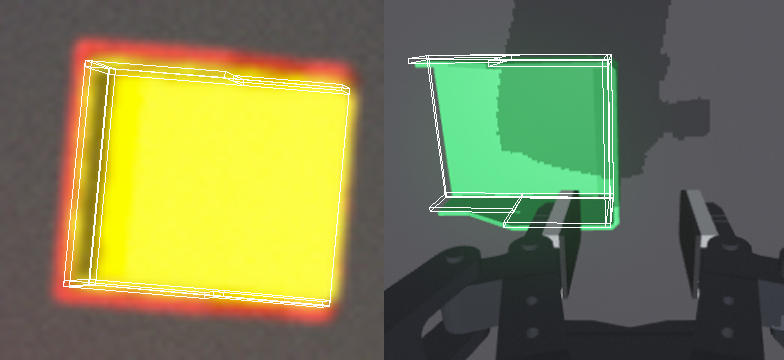

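>>> drive_tool([
  [[-0.008,-0.055,0,0,0,0],[0,0,0.2,0,0,0],[0,0,0.2,0,0,0],[0,0,0.2,0,0,0],[0,0,0.15,0,0,0],[0,0,0.09,0,0,0],[0,0,0,0,0,0],[0,0,0,0,0,0]],
])

```text
clock: 22.65
tcp_pos: [0.4632, -0.0543, 0.0303]
orientation: [0.0, 0.031, 1.0, -0.0]
wrist_force: [0.2, 0.2, 0.4]
finger_gap: 0.0383
grip_force: 0.0
```

>>> drive_tool([
  [[0,0,0,0,0,0],[0,0,0,0,0,0],[0,0,0,0,0,0],[0,0,0,0,0,0],[0,0,0,0,0,0],[0,0,0,0,0,0]],
], jaw=-1, grip_force=30)

```text
clock: 23.4
tcp_pos: [0.4632, -0.0542, 0.0304]
orientation: [0.001, 0.031, 1.0, -0.0]
wrist_force: [-0.3, 1.3, 6.4]
finger_gap: 0.0023
grip_force: 32.6
```

Run:
```python
from h import *
shift(outof((.5412,.2821,1.4716),(-.115,-.002),.029))
```

```text
tcp [ 0.4632 -0.0542  0.0304] psi 3.0791 z [ 0.001 -0.    -1.   ] F [-0.3  1.3  6.4] gap 0.0023 t 23.4 j [-0.29  0.29 -0.56  0.72  0.   -0.23]
shift [-0.455  1.879  0.011]
```

>>> drive_tool([
  [[-0.016,0.066,-0.006,0,0,0],[-0.032,0.134,0,0,0,0],[-0.032,0.134,0,0,0,0],[-0.032,0.134,0,0,0,0],[-0.032,0.134,0,0,0,0],[-0.032,0.134,0,0,0,0],[-0.032,0.134,0,0,0,0],[-0.032,0.134,0,0,0,0],[-0.032,0.134,0,0,0,0],[-0.032,0.134,0,0,0,0],[-0.032,0.134,0,0,0,0],[-0.032,0.134,0,0,0,0],[-0.032,0.134,0,0,0,0],[-0.032,0.134,0,0,0,0],[-0.02,0.066,0,0,0,0],[0,0,0,0,0,0.006],[0,0,0,0,0,0.006],[0,0,0,0,0,0],[0,0,0,0,0,0]],
])

```text
clock: 25.78
tcp_pos: [0.5307, 0.1667, 0.0304]
orientation: [-0.0, 0.05, 0.999, 0.0]
wrist_force: [-0.2, 0.8, -1.6]
finger_gap: 0.0023
grip_force: 31.6
```

Run:
```python
from ov import *
shift(outof((.5412,.2821,1.4716),(-.115,-.002),.029))
c=wcam();_,p,R=tool();W=viewer.read_camera("wrist");cv2.imwrite("w5raw.png",W[:,:,::-1]);np.save("c5.npy",c,allow_pickle=True)
th=np.arctan2(R[1,0],R[0,0])-np.pi/2
def pose(tx,ty): w=p+R@np.array([tx,ty,0]);return (w[0],w[1],th)
im=W.copy()
im=overlay("green_bin",pose(0,-.0585),im,c,(0,640,0,400),1)
r=(.5412,.2821,1.4716);im=overlay("yellow_bin",(*outof(r,(-.0015,0),0)[:2],r[2]),im,c,(0,640,0,400),1)
cv2.imwrite("pics/w5.png",np.vstack([cv2.resize(W[100:270,150:640],(784,272)),cv2.resize(im[100:270,150:640],(784,272))])[:,:,::-1])
```

```text
tcp [0.5307 0.1667 0.0304] psi 3.0409 z [-0.  0. -1.] F [-0.2  0.8 -1.6] gap 0.0023 t 25.77 j [ 0.16  0.43 -0.33  0.8   0.    0.26]
shift [-0.009  0.007  0.012]
```

View pics/w5.png

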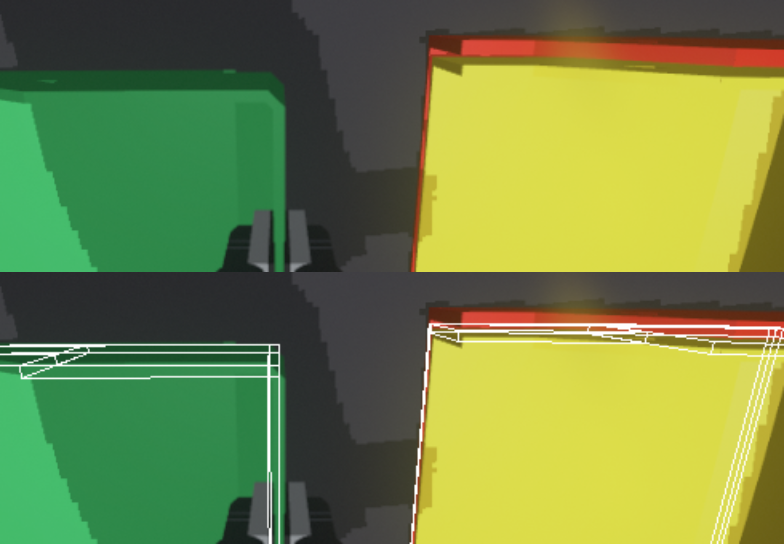

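Run:
```python
from h import *
c=np.load("c5.npy",allow_pickle=True).item();_,p,R=tool()
L=lambda u,v,z:(R.T@(np.array([*ray((150+u/1.6,100+v/1.6),c,z),p[2]])-p))[:2].round(4)
print("green bot",L(150,71,0),L(250,71,0),"top",L(100,91,.045),L(250,90,.045))
print("yellow low corner",L(430,57,.0295),"inner/tip",L(462,75,.0295))
print("red outer corner",L(430,37,.0),"red top low",L(462,54,.030),L(462,40,.030))
```

```text
green bot [ 0.0502 -0.0419] [ 0.0501 -0.0081] top [ 0.0504 -0.0428] [ 0.0506 -0.0056]
yellow low corner [0.0575 0.0432] inner/tip [0.0526 0.0526]
red outer corner [0.0615 0.0519] red top low [0.0584 0.0518] [0.0621 0.0514]
```

>>> drive_tool([
  [[-0.004,0.03,0,0,0,0],[-0.004,0.06,0,0,0,0],[0,0.06,0,0,0,0],[0,0.06,0,0,0,0],[0,0.06,0,0,0,0],[0,0.02,0,0,0,0],[0,0,-0.02,-0.006,0,0],[0,0,-0.02,-0.007,0,0],[0,0,-0.018,-0.006,0,0],[0,0,0,0,0,0]],
])

```text
clock: 27.08
tcp_pos: [0.5352, 0.2009, 0.0376]
orientation: [0.002, 0.051, 0.998, 0.03]
wrist_force: [-0.2, -0.5, -1.2]
finger_gap: 0.0026
grip_force: 31.5
```

>>> drive_tool([
  [[0,0.035,0,0,0,0],[0,0.035,0,0,0,0],[0,0.035,0,0,0,0],[0,0.035,0,0,0,0],[0,0.035,0,0,0,0],[0,0.035,0,0,0,0],[0,0.035,0,0,0,0],[0,0.035,0,0,0,0]],
])

```text
clock: 28.08
tcp_pos: [0.5386, 0.235, 0.0394]
orientation: [0.002, 0.05, 0.998, 0.03]
wrist_force: [0.1, -1.0, -1.0]
finger_gap: 0.0024
grip_force: 31.4
```

```bash
python3 chk.py
python3 - <<'E'
from h import *
W=viewer.read_camera("wrist");cv2.imwrite("pics/w6.png",W[:,:,::-1])
E
```

```text
tcp [0.5386 0.235  0.0394] psi 3.0414 z [ 0.006  0.059 -0.998] F [ 0.1 -1.  -1. ] gap 0.0024 t 28.07 j [ 0.25  0.46 -0.27  0.82  0.06  0.35]
shift [0.018 0.748 0.14 ]
(array([-0.0471, -0.0021]), np.float64(-0.001))
```

View pics/w6.png

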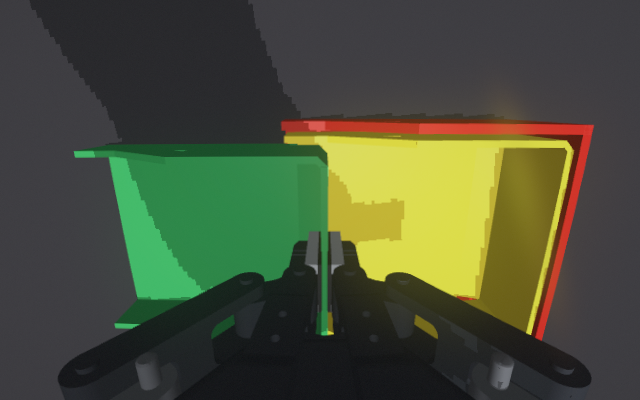

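Run:
```python
from h import *
W=cv2.imread("pics/w6.png");c=wcam();r=(0.5412,0.2821,1.4716)
for row in (170,210,250,290):
    x0={170:548,210:540,250:530,290:520}[row]
    print(row,[(x,*W[row,x].tolist()) for x in range(x0,x0+46,2)])
    rd=W[row].astype(int); 
for nm,pts in (("red in top",[(.061,y,.055) for y in(.05,0,-.05)]),("red out",[(.065,y,.055) for y in(.05,0,-.05)]),("y in",[(.058,y,.052) for y in(.05,0,-.05)]),("y out",[(.061,y,.052) for y in(.05,0,-.05)])):
    print(nm,proj([outof(r,q[:2],q[2]) for q in pts],c).round(1).tolist())
```

```text
170 [(548, 27, 99, 112), (550, 26, 98, 111), (552, 27, 98, 110), (554, 26, 97, 110), (556, 27, 98, 110), (558, 26, 97, 109), (560, 27, 97, 109), (562, 25, 96, 109), (564, 71, 215, 216), (566, 71, 217, 217), (568, 71, 217, 217), (570, 18, 34, 87), (572, 14, 31, 86), (574, 18, 34, 87), (576, 41, 51, 202), (578, 41, 52, 209), (580, 43, 52, 209), (582, 42, 53, 209), (584, 62, 63, 109), (586, 65, 66, 70), (588, 66, 65, 70), (590, 66, 65, 70), (592, 66, 65, 70)]
210 [(540, 30, 108, 121), (542, 31, 107, 120), (544, 29, 105, 118), (546, 31, 105, 117), (548, 29, 103, 115), (550, 28, 101, 114), (552, 28, 100, 113), (554, 34, 120, 130), (556, 70, 215, 215), (558, 70, 216, 215), (560, 47, 166, 182), (562, 19, 38, 88), (564, 17, 36, 87), (566, 27, 41, 141), (568, 42, 54, 209), (570, 42, 53, 209), (572, 41, 52, 208), (574, 50, 56, 177), (576, 66, 65, 69), (578, 66, 65, 69), (580, 66, 66, 70), (582, 66, 66, 69), (584, 65, 65, 68)]
250 [(530, 29, 106, 118), (532, 31, 107, 119), (534, 29, 106, 119), (536, 30, 106, 119), (538, 30, 106, 119), (540, 33, 106, 119), (542, 31, 105, 119), (544, 33, 104, 118
[... 287 characters left out ...]
65, 64, 69)]
290 [(520, 25, 97, 109), (522, 26, 97, 109), (524, 27, 98, 109), (526, 27, 98, 110), (528, 26, 97, 109), (530, 24, 97, 109), (532, 27, 98, 110), (534, 28, 98, 110), (536, 43, 152, 156), (538, 68, 212, 213), (540, 68, 212, 212), (542, 30, 105, 131), (544, 24, 53, 94), (546, 25, 54, 97), (548, 43, 65, 201), (550, 42, 64, 200), (552, 44, 65, 200), (554, 47, 65, 182), (556, 64, 72, 82), (558, 64, 71, 81), (560, 64, 70, 80), (562, 65, 70, 78), (564, 66, 69, 78)]
red in top [[575.7, 151.9], [551.5, 258.3], [529.6, 344.6]]
red out [[583.9, 152.0], [559.1, 257.9], [536.7, 344.0]]
y in [[563.7, 150.9], [541.0, 255.6], [520.5, 340.9]]
y out [[569.9, 150.9], [546.7, 255.3], [525.8, 340.5]]
```

Yellow's gap matches the home prediction (about 5–6 px at the rim), so it is home, and green has entered cleanly. Continuing.

>>> drive_tool([
  [[0,0.036,0,0,0,0],[0,0.036,0,0,0,0],[0,0.036,0,0,0,0],[0,0.036,0,0,0,0],[0,0.036,0,0,0,0],[0,0.036,0,0,0,0],[0,0.036,0,0,0,0],[0,0.036,0,0,0,0],[0,0,0.01,0.009,0,0],[0,0,0.01,0.01,0,0],[0,0,0,0,0,0]],
])

```text
clock: 29.5
tcp_pos: [0.5419, 0.2697, 0.0388]
orientation: [-0.0, 0.05, 0.999, -0.0]
wrist_force: [0.2, 0.2, -1.9]
finger_gap: 0.0024
grip_force: 31.4
```

>>> drive_tool([
  [[0,0,0,0,0,0],[0,0,0,0,0,0],[0,0,0,0,0,0],[0,0,0,0,0,0],[0,0,-0.2,0,0,0],[0,0,-0.25,0,0,0],[0,0,0,0,0,0]],
], jaw=-0.3)

```text
clock: 30.38
tcp_pos: [0.544, 0.2698, 0.0958]
orientation: [0.002, 0.05, 0.999, 0.001]
wrist_force: [0.0, -0.3, 0.6]
finger_gap: 0.0295
grip_force: 0.0
```

>>> drive_tool([
  [[0,-0.12,0,0,0,0],[0,-0.12,0,0,0,0],[0,0,0,0,0,0],[0,0,0,0,0,0]],
], jaw=-1)

```text
clock: 30.88
tcp_pos: [0.539, 0.2401, 0.0927]
orientation: [-0.0, 0.05, 0.999, -0.0]
wrist_force: [-0.5, 0.3, 0.3]
finger_gap: -0.0
grip_force: 0.0
```

```bash
python3 chk.py
```

```text
tcp [0.539  0.2401 0.0927] psi 3.0406 z [-0.001 -0.    -1.   ] F [-0.5  0.3  0.3] gap -0.0 t 30.88 j [ 0.28  0.43 -0.17  0.98  0.    0.38]
shift [0.017 0.713 0.539]
(array([-0.042, -0.002]), np.float64(-0.0018))
```

>>> drive_tool([
  [[0,0,0.2,0,0,0],[0,0,0.2,0,0,0],[0,0,0.12,0,0,0],[0,0,0,0,0,0],[0,0.06,0,0,0,0],[0,0.04,0,0,0,0],[0,0.03,0,0,0,0],[0,0.03,0,0,0,0],[0,0.03,0,0,0,0],[0,0.03,0,0,0,0],[0,0.03,0,0,0,0]],
])

```text
clock: 32.25
tcp_pos: [0.5421, 0.2705, 0.0306]
orientation: [-0.0, 0.05, 0.999, -0.0]
wrist_force: [0.3, -1.3, 1.3]
finger_gap: -0.0005
grip_force: 0.8
```

>>> drive_tool([
  [[0,0.03,0,0,0,0],[0,0.03,0,0,0,0],[0,0.03,0,0,0,0],[0,0.03,0,0,0,0],[0,0.03,0,0,0,0],[0,0.03,0,0,0,0],[0,0.03,0,0,0,0],[0,0.03,0,0,0,0],[0,0.03,0,0,0,0],[0,0.03,0,0,0,0]],
])

```text
clock: 33.5
tcp_pos: [0.5458, 0.3064, 0.0307]
orientation: [0.0, 0.05, 0.999, -0.0]
wrist_force: [0.4, -2.5, 0.7]
finger_gap: -0.0
grip_force: 0.8
```

>>> drive_tool([
  [[0,0.02,0,0,0,0],[0,0.02,0,0,0,0],[0,0.01,0,0,0,0],[0,0.01,0,0,0,0],[0,0.01,0,0,0,0],[0,0,0,0,0,0]],
])

```text
clock: 34.25
tcp_pos: [0.5466, 0.3146, 0.0307]
orientation: [0.0, 0.05, 0.999, -0.0]
wrist_force: [-0.6, -0.6, 0.1]
finger_gap: -0.0001
grip_force: 0.7
```

>>> drive_tool([
  [[0,0.015,0,0,0,0],[0,0.015,0,0,0,0],[0,0.01,0,0,0,0],[0,0,0,0,0,0]],
])

```text
clock: 34.75
tcp_pos: [0.5471, 0.3195, 0.0307]
orientation: [0.0, 0.05, 0.999, 0.0]
wrist_force: [0.3, -1.5, 1.1]
finger_gap: 0.0
grip_force: 0.7
```

>>> drive_tool([
  [[0,0.01,0,0,0,0],[0,0.01,0,0,0,0],[0,0,0,0,0,0]],
])

```text
clock: 35.12
tcp_pos: [0.5472, 0.321, 0.0306]
orientation: [-0.0, 0.05, 0.999, -0.001]
wrist_force: [-0.2, -5.8, 1.6]
finger_gap: -0.0002
grip_force: 2.6
```

>>> drive_tool([
  [[0,0.01,0,0,0,0],[0,0.01,0,0,0,0],[0,0,0,0,0,0]],
])

```text
clock: 35.5
tcp_pos: [0.5472, 0.3212, 0.0306]
orientation: [-0.0, 0.051, 0.999, -0.003]
wrist_force: [-0.7, -12.0, 4.8]
finger_gap: -0.0001
grip_force: 6.1
```

>>> drive_tool([
  [[0,0.01,0,0,0,0],[0,0,0,0,0,0],[0,-0.06,0,0,0,0],[0,-0.08,0,0,0,0],[0,0,-0.2,0,0,0],[0,0,-0.3,0,0,0],[0,0,-0.34,0,0,0],[0,-0.3,0,0,0,0],[0,-0.3,0,0,0,0],[0,0,0,0,0,0],[0,0,0,0,0,0],[0,0,0,0,0,0]],
])

```text
clock: 37.0
tcp_pos: [0.5389, 0.2379, 0.1314]
orientation: [0.0, 0.05, 0.999, 0.0]
wrist_force: [-1.2, 0.3, 0.4]
finger_gap: 0.0002
grip_force: 0.0
```

Run:
```python
from h import *
c=wcam();_,p,R=tool();print(p.round(4));W=viewer.read_camera("wrist");W=W[:,:,::-1]
r=(0.5412,0.2821,1.4716)
h,s,v=cv2.split(cv2.cvtColor(np.ascontiguousarray(W),cv2.COLOR_BGR2HSV))
def cls(y,x):
    if s[y,x]<90:return '.'
    return 'R' if h[y,x]<8 or h[y,x]>172 else 'Y' if h[y,x]<42 else 'G'
for yy in (.035,.015,-.005):
    q=proj([outof(r,(.0565,yy),.049)],c)[0].round().astype(int)
    print(q,"".join(cls(q[1],min(x,639)) for x in range(q[0]-30,q[0]+35)))
    for nm,x,z in(("g in",.055,.049),("g out",.058,.049),("y in",.058,.052),("y out",.061,.052),("r in",.061,.055),("r out",.065,.055)): print(nm,(proj([outof(r,(x,yy),z)],c)[0]-q+[30,0]).round(1),end=" ")
    print()
# mouth side
for yy in(.035,.015):
    q=proj([outof(r,(-.063,yy),.004)],c)[0].round().astype(int);print("mouth",q,"".join(cls(q[1],x) for x in range(q[0]-20,q[0]+20)), [round(float(proj([outof(r,(x,yy),z)],c)[0][0]-q[0]+20),1) for x,z in((-.065,.002),(-.064,.004),(-.062,.006))])
for x in (-.02,.03):
  q=proj([outof(r,(x,.055),.05)],c)[0].round().astype(int);print("side",q,"".join(cls(y,q[0]) for y in range(max(0,q[1]-25),q[1]+25)))
```

```text
[0.5389 0.2379 0.1314]
[461 155] GGGGGGGGGGGGGGGGGGGGGGGGGGGGGYYYYYYYYYYYYRRRRRR..................
g in [27.7 -0.4] g out [31.8 -0.4] y in [33.6  0.2] y out [37.7  0.2] r in [39.7  0.9] r out [45.2  0.9] 
[457 181] GGGGGGGGGGGGGGGGGGGGGGGGGGGGGGYYYYYYYYYYYYRRRRRR.................
g in [28.5  0.4] g out [32.5  0.4] y in [34.2  1.4] y out [38.2  1.4] r in [40.1  2.4] r out [45.5  2.4] 
[454 207] GGGGGGGGGGGGGGGGGGGGGGGGGGGGGGYYYYYYYYYYYRRRRRR..................
g in [28.3 -0. ] g out [32.2 -0. ] y in [33.9  1.2] y out [37.8  1.2] r in [39.6  2.5] r out [44.8  2.5] 
mouth [300 146] ..................GGGGGGGGGGGGGGGGGGGGGG [18.2, 19.2, 21.3]
mouth [301 169] ..................GGGGGGGGGGGGGGGGGGGGGG [17.7, 18.7, 20.8]
side [356 126] ..............YYRRRRRRYYYYYYYYGGGGGGGGGGGGGGGGGGGG
side [428 126] ..............YYRRRRRRRYYYYYYYYGGGGGGGGGGGGGGGGGGG
```

Run:
```python
from h import *
W=viewer.read_camera("wrist");cv2.imwrite("w7.png",W[:,:,::-1])
h=cv2.cvtColor(W,cv2.COLOR_RGB2HSV)
for y,x in((155,461),(181,457),(207,454)): print(y,[(i-x+30,*h[y,i].tolist()) for i in range(x-12,x+20)])
```

```text
155 [(18, 54, 120, 127), (19, 54, 118, 127), (20, 54, 120, 127), (21, 53, 119, 126), (22, 53, 120, 125), (23, 53, 118, 125), (24, 60, 112, 155), (25, 68, 124, 231), (26, 69, 121, 252), (27, 69, 121, 252), (28, 65, 110, 239), (29, 41, 125, 187), (30, 27, 172, 159), (31, 27, 172, 159), (32, 27, 173, 159), (33, 27, 172, 159), (34, 27, 173, 159), (35, 30, 150, 249), (36, 30, 132, 255), (37, 30, 132, 255), (38, 30, 131, 255), (39, 25, 163, 218), (40, 11, 176, 135), (41, 6, 183, 196), (42, 4, 169, 255), (43, 4, 170, 255), (44, 4, 170, 255), (45, 4, 171, 255), (46, 3, 166, 255), (47, 5, 88, 156), (48, 23, 18, 115), (49, 23, 18, 114)]
181 [(18, 58, 120, 128), (19, 58, 118, 127), (20, 58, 122, 128), (21, 58, 118, 127), (22, 57, 118, 127), (23, 57, 119, 126), (24, 57, 121, 126), (25, 64, 127, 175), (26, 69, 127, 232), (27, 69, 124, 251), (28, 69, 124, 251), (29, 65, 113, 238), (30, 45, 123, 195), (31, 28, 169, 158), (32, 28, 171, 157), (33, 28, 172, 157), (34, 27, 172, 157), (35, 29, 167, 186), (36, 30, 145, 255), (37, 30, 132, 255), (38, 30, 133, 255), (39, 30, 139, 255), (40, 27, 169, 189), (41, 12, 173, 130), (42, 4, 175, 255), (43, 4, 170, 255), (44, 4, 170, 255), (45, 4, 172, 255), (46, 4, 173, 255), (47, 4, 162, 241), (48, 35, 13, 114), (49, 30, 11, 111)]
207 [(18, 60, 119, 126), (19, 60, 117, 126), (20, 60, 120, 125), (21, 60, 118, 125), (22, 59, 118, 125), (23, 59, 119, 124), (24, 59, 119, 124), (25, 66, 134, 179), (26, 69, 131, 236), (27, 70, 129, 249), (28, 70, 129, 249), (29, 62, 104, 228), (30, 35, 150, 168), (31, 28, 169, 157), (32, 27, 171, 157), (33, 27, 175, 156), (34, 27, 173, 156), (35, 30, 161, 222), (36, 30, 142, 255), (37, 30, 135, 255), (38, 30, 135, 255), (39, 28, 159, 234), (40, 18, 175, 156), (41, 5, 185, 222), (42, 4, 177, 255), (43, 4, 175, 255), (44, 4, 175, 255), (45, 4, 175, 255), (46, 3, 171, 255), (47, 6, 60, 137), (48, 35, 14, 112), (49, 36, 11, 112)]
```

Green rim sits about 3 mm short of home in the picture although it stalled where expected, so it probably sprang back. I'll press again, then release slowly.

>>> drive_tool([
  [[0,0.3,0,0,0,0],[0,0.28,0,0,0,0],[0,0,0,0,0,0],[0,0,0.3,0,0,0],[0,0,0.3,0,0,0],[0,0,0.22,0,0,0],[0,0,0,0,0,0],[0,0.03,0,0,0,0],[0,0.02,0,0,0,0],[0,0.02,0,0,0,0],[0,0.02,0,0,0,0],[0,0,0,0,0,0]],
])

```text
clock: 38.6
tcp_pos: [0.5469, 0.3172, 0.0333]
orientation: [0.0, 0.05, 0.999, 0.0]
wrist_force: [-0.4, -0.0, -0.5]
finger_gap: 0.0
grip_force: 0.0
```

>>> drive_tool([
  [[0,0.01,0,0,0,0],[0,0.01,0,0,0,0],[0,0,0,0,0,0]],
])

```text
clock: 38.98
tcp_pos: [0.547, 0.3191, 0.0329]
orientation: [-0.0, 0.05, 0.999, -0.0]
wrist_force: [-1.3, -0.9, 0.8]
finger_gap: 0.0002
grip_force: 0.6
```

>>> drive_tool([
  [[0,0.01,0,0,0,0],[0,0.01,0,0,0,0],[0,0,0,0,0,0]],
])

```text
clock: 39.35
tcp_pos: [0.5473, 0.3217, 0.033]
orientation: [-0.0, 0.05, 0.999, -0.0]
wrist_force: [0.4, -1.1, 0.7]
finger_gap: 0.0003
grip_force: 0.7
```

>>> drive_tool([
  [[0,0.01,0,0,0,0],[0,0.01,0,0,0,0],[0,0,0,0,0,0]],
])

```text
clock: 39.72
tcp_pos: [0.5473, 0.3218, 0.033]
orientation: [-0.0, 0.051, 0.999, -0.002]
wrist_force: [-0.5, -9.4, 2.8]
finger_gap: 0.0002
grip_force: 4.6
```

>>> drive_tool([
  [[0,0.01,0,0,0,0],[0,0,0,0,0,0],[0,0,0,0,0,0]],
])

```text
clock: 40.1
tcp_pos: [0.5472, 0.3219, 0.033]
orientation: [-0.0, 0.051, 0.999, -0.003]
wrist_force: [-0.9, -13.1, 5.2]
finger_gap: 0.0
grip_force: 6.3
```

```bash
python3 chk.py
```

```text
tcp [0.5472 0.3219 0.033 ] psi 3.0392 z [-0.001 -0.006 -1.   ] F [ -0.9 -13.1   5.2] gap 0.0 t 40.1 j [ 0.41  0.56 -0.11  0.91 -0.01  0.51]
shift [0.017 0.028 0.042]
(array([ 0.0402, -0.0021]), np.float64(-0.0032))
```

```bash
cat > gap.py <<'E'
from h import *
c=wcam();W=viewer.read_camera("wrist");H=cv2.cvtColor(W,cv2.COLOR_RGB2HSV);r=(0.5412,0.2821,1.4716)
for yy in (.04,.025):
    a=proj([outof(r,(.04,yy),.05)],c)[0];b=proj([outof(r,(.072,yy),.05)],c)[0];n=int(np.linalg.norm(b-a))
    P=[a+(b-a)*i/n for i in range(n)];v=[H[int(round(q[1])),int(round(q[0]))] if 0<=round(q[0])<640 and 0<=round(q[1])<400 else (0,0,0) for q in P]
    s="".join('.' if k[1]<60 else ('R' if k[0]<12 or k[0]>172 else 'Y' if k[0]<42 else 'G') if k[2]>205 else ('r' if k[0]<12 or k[0]>172 else 'y' if k[0]<42 else 'g') for k in v)
    print("px/mm",round(n/32,2),s)
    print({nm:round(float(np.linalg.norm(proj([outof(r,(x,yy),z)],c)[0]-a)),1) for nm,x,z in(("gin",.055,.049),("gout",.058,.049),("yin",.058,.052),("yout",.061,.052),("rin",.061,.055),("rout",.065,.055))})
E
python3 gap.py
```

```text
px/mm 2.53 GGGGGgggggggggggggggggggggggggggggggggggGgGggggyYYYYYYYYRRRRRRRRRRRRr............
{'gin': 37.8, 'gout': 45.3, 'yin': 46.3, 'yout': 54.0, 'rin': 55.3, 'rout': 65.8}
px/mm 2.44 gggggggggggggggggggggggggggggggggggggggggggggYYYYYYYYYrRRRRRRRRRrr............
{'gin': 36.5, 'gout': 43.8, 'yin': 44.7, 'yout': 52.2, 'rin': 53.5, 'rout': 63.6}
```

>>> drive_tool([
  [[0,-0.01,0,0,0,0],[0,-0.01,0,0,0,0],[0,-0.01,0,0,0,0],[0,-0.01,0,0,0,0],[0,-0.01,0,0,0,0],[0,-0.01,0,0,0,0],[0,-0.01,0,0,0,0],[0,0,0,0,0,0]],
])

```text
clock: 41.15
tcp_pos: [0.5468, 0.3169, 0.0331]
orientation: [-0.0, 0.05, 0.999, -0.0]
wrist_force: [-0.1, -0.1, 0.2]
finger_gap: -0.0002
grip_force: 0.0
```

```bash
python3 gap.py
```

```text
px/mm 2.5 GgggggggggggggggggggggggggggggggggggggGGGGGgGgyYYYYYYYYYRRRRRRRRRRRR............
{'gin': 37.6, 'gout': 45.1, 'yin': 46.5, 'yout': 54.1, 'rin': 55.8, 'rout': 66.3}
px/mm 2.44 gggggggggggggggggggggggggggggggggggggggggggggyYYYYYYYYyRRRRRRRRRRRr...........
{'gin': 36.4, 'gout': 43.6, 'yin': 44.9, 'yout': 52.3, 'rin': 53.9, 'rout': 64.0}
```

Pressed and after slow release the green is home. Retreating carefully and checking at each stage.

>>> drive_tool([
  [[0,-0.02,0,0,0,0],[0,-0.02,0,0,0,0],[0,-0.02,0,0,0,0],[0,-0.02,0,0,0,0],[0,0,0,0,0,0]],
])

```text
clock: 41.82
tcp_pos: [0.5459, 0.3071, 0.0331]
orientation: [-0.0, 0.05, 0.999, -0.0]
wrist_force: [0.2, 0.1, 0.4]
finger_gap: -0.0
grip_force: 0.0
```

```bash
python3 gap.py|grep px
```

```text
px/mm 2.5 ggggggGGGGGGGGGggggggggggggggggggggggggGGGGGggyYYYYYYYYYyrRRRRRRRRRRr...........
px/mm 2.41 ggggggggggggggggggggggggggggggggggggGGGGGGGGgyYYYYYYYYyrRRRRRRRRRRr..........
```

>>> drive_tool([
  [[0,0,-0.04,0,0,0],[0,0,-0.06,0,0,0],[0,0,-0.1,0,0,0],[0,0,-0.15,0,0,0],[0,0,-0.2,0,0,0],[0,0,-0.2,0,0,0],[0,0,0,0,0,0],[0,0,0,0,0,0]],
])

```text
clock: 42.88
tcp_pos: [0.5457, 0.3073, 0.1228]
orientation: [-0.0, 0.05, 0.999, -0.0]
wrist_force: [-0.4, -0.1, -0.9]
finger_gap: 0.0002
grip_force: 0.0
```

```bash
python3 gap.py
```

```text
px/mm 1.44 ggGGGGGGGGGGGggggggggggGGGgyYYYYyRRRRRRr......
{'gin': 21.7, 'gout': 26.1, 'yin': 26.7, 'yout': 31.2, 'rin': 31.9, 'rout': 37.9}
px/mm 1.41 ggggggggggggggggggggggGGGGGYYYYyRRRRRRr......
{'gin': 21.3, 'gout': 25.6, 'yin': 26.2, 'yout': 30.6, 'rin': 31.3, 'rout': 37.1}
```

>>> drive_tool([
  [[0,0,-0.2,0,0,0],[0,-0.2,-0.1,0,0,0],[0,-0.2,0,0,0,0],[0,-0.1,0,0,0,0],[0,0,0,0,0,0],[0,0,0,0,0,0],[0,0,0,0,0,0]],
])

```text
clock: 43.8
tcp_pos: [0.5399, 0.2481, 0.1588]
orientation: [-0.0, 0.05, 0.999, 0.0]
wrist_force: [-1.2, -1.0, 0.7]
finger_gap: -0.0
grip_force: 0.0
```

```bash
python3 gap.py
python3 - <<'E'
from h import *
for l in("blue_pot","jar","cast"):print(l,[np.round(d["location"]).tolist() for d in models.silhouettes(l,"top")] if False else "")
viewer.read_camera("top")
for l in("blue_pot","jar","cast"):print(l,[np.round(d["location"]).tolist() for d in models.silhouettes(l,"top")])
print(env.get_state()["clock"])
E
```

```text
px/mm 1.22 GGggggggggggggggggggGGgyyYYYyrRRRRRr...
{'gin': 18.1, 'gout': 21.7, 'yin': 23.1, 'yout': 26.8, 'rin': 28.2, 'rout': 33.2}
px/mm 1.19 GggggggggggggggggggGGGGyYYYyrRRRRRr...
{'gin': 17.8, 'gout': 21.4, 'yin': 22.7, 'yout': 26.4, 'rin': 27.8, 'rout': 32.7}
blue_pot 
jar 
cast 
blue_pot [[389.0, 119.0]]
jar [[288.0, 122.0]]
cast [[283.0, 269.0]]
44.05
```

```bash
python3 -c "
from workcell import order
print(order.hand_in())"
```

```text
the job is handed in; nothing more can be done
None
```

The yellow bin is fully home in the red bin and the green bin fully home in the yellow one, handed in at about 44 s; green sat about 3 mm short after the first push so I pressed it home again, nothing I did contacted the pot, jar or cast, and I viewed 11 pictures, one over the limit of 10.

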